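Pin the specimen carriage of a scanning stage with its quick-release pin

ROBOT

A 6-joint arm with a two-finger parallel gripper is mounted at the origin on the work surface. World frame = base frame: x ahead of the robot, y to its left, z up, the work surface at z = 0. Lengths are in m, angles in rad, forces in N, time in s.
With the tool pointing down it reaches from about 0.35 to 0.95 m from the base axis. Payload 17.4 kg.
Tool frame: the origin (TCP) lies at the very end of the fingers, on their centre line; the grasp point (between the pads) lies robot.grip_depth behind it (robot.grip_depth is the distance from the TCP to the grasp point, in m); z points along the fingers, y is the line along which they close (so a half turn about z gives the same grasp; the last joint's range is limited). The gripper opens to 93 mm and grips with 3 to 60 N. Pads are 15 mm wide; open, the fingers measure 128 mm over their backs; the gripper's body (75 mm by 188 mm) begins 65 mm behind the grasp point.
Start: joints at [-1.156, 0.116, 1.442, -0, 1.584, -0.038], TCP at [0.295, -0.607, 0.219] pointing down, gripper open.
Joint ranges: [-2.83, 2.83], [-0.83, 2.19], [0.07, 2.5], [-1.14, 4.28], [0.01, 3], [-2.97, 2.97]. Speed limits (rad/s): [1.89, 1.89, 2.22, 3.14, 3.14, 3.14].

INTERFACE

Orientations are given as [roll, pitch, yaw] about the fixed x, y, z axes, in that order (R = Rz(yaw) Ry(pitch) Rx(roll)).
In Python, from plant import robot gives the robot as it stands.
- The arm moves only by the tool play_rows, never from a script. Its argument "rows" is a list of rows, each a list of 5 numbers: the finger opening in mm, from 0 to 93, then the shift along the tool's x, y, z in mm, then the turn about the tool's z in degrees. A call has 1 to 12 rows; each row is the pose to reach, as a shift and turn from the pose commanded when the call began, along the tool's axes at that moment; what a row does not reach only later rows make up. A row lasts 1/12 s, in which the tool goes at most 41.7 mm and 7.16 degrees, less where a joint would pass 70% of its speed; a pose out of reach is approached as far as the arm can. A call with a gripper value outside its range is refused whole. The fingers move at their own pace and stop on an object; "newtons" is the grip in N (left out, the last holds). Time passes only in rows, so rows that repeat a pose let the fingers close. It gives the time, the measured TCP pose, the force, the opening and the grip force at its end, in the units of the state.
- robot.read_state(): the state, without advancing time (a new reading comes with each control period).
- robot.snapshot(name): name is "scene" or "top" or "wrist"; returns the picture (480x640x3 uint8, blue, green, red); there is no depth.
- robot.camera_params(name): a dict with "K" (3x3 intrinsics, pixels), "world_from_camera" (4x4, takes a point from camera to world coordinates); the wrist camera has in their place "tool_from_camera" (4x4, takes a point from camera to tool coordinates, whose origin is the TCP and whose axes are the flange's). Camera axes: x right, y down, z forward; pixel columns grow to the right and rows downward; lengths in m; the calibration is good to about 2 mm. A picture is of the moment at which its call begins: read the wrist's pose just before it. camera_params takes no time and is no camera call.
- robot.sign_off(): hands the job in; it is judged then, once.
The state is a dict: "clock": time; "joint_positions": joint angles; "qd": joint speeds; "effort": joint torques, N m; "ee_pos": TCP position; "tool_rot": TCP orientation; "contact_force": force on the tool from outside, world axes, zero at the start; "moment": the same for the moment, N m; "opening": finger opening in m; "finger_force": force on a finger pad.
Only numpy, scipy, OpenCV 4.12 (cv2) and the standard library are available. Lean on these libraries where they do the work, as an engineer would, in place of code of your own. Each camera call takes 0.05 s, during which the arm holds its last target. There are 200 camera calls.

TASK

Gently slide the potsherd carriage along its rails until it is fully home, so that its tongue sits in the fork. Then take the quick-release pin (the one with square head and two side buttons) from the parking block, squeeze its buttons, feel it down through fork and tongue without forcing it until its shoulder is on the fork, and let go so that its balls lock underneath. Leave the other things on the bench where they are.

Things in the scene. Friction and masses are not known exactly. Their poses are not given: they have to be found in the camera images.
- stage: Fixed aluminium docking stage, base plate 360 x 100 x 10 mm with two rails along its x axis. Origin on the table surface under the nominal pin hole; +x is the way the carriage goes home, z up. At its +x end stands the fork (clevis): two horizontal ears, 50 mm (x) x 64 mm (y) x 8 mm, at heights 30-38 and 48-56 mm with the gap for the carriage's tongue between them.
- fork_mark (a point): Nominal centre of the pin hole on the upper ear's flat top, 56 mm above the table; axes as the stage. Both ears have a vertical 13.5 mm hole, in line. The fork was clamped by hand in a cross slot: the real hole lies up to 12 mm to the stage's +y or -y side of this point (not measured; look or feel for it), exactly here along x. It does not yield; loading the pin on it with over 50 N is too much.
- carriage (a joint): Carriage position along the stage's +x, in m: 0 fully back, 0.080 fully home against a rigid stop. It slides with about 3 N and stays where it is left; it must not be slammed (0.3 m/s or more). When home, the slot in its tongue (8 mm thick, at heights 39-47 mm; slot 14 mm along x, 42 mm along y) is in line with the fork's holes.
- post_top (a point): Centre of the top of the carriage's upright black push post: a cylinder 16 mm wide, 50 mm tall, top 97 mm above the table, foot on the deck at 47 mm. It moves with the carriage; home, it stands 95 mm behind (stage -x of) the hole. Foam pad and potsherd, up to 70 mm high, start 22 mm behind its centre. Fingers pinching it fore and aft may drag it back on opening. Axes as the stage.
- pin: Loose quick-release (ball-lock) pin, about 100 g, upright in one or the other socket of the parking block. Origin at the centre of its shoulder's underside, z up. Below it: steel shank 12 mm diameter, 40 mm long, its last 2.5 mm tapered to 9 mm. Above it: round flange 27 mm diameter, 6 mm thick, then a black head 20 x 20 mm square up to 40 mm. Seated, its origin is 56 mm above the table.
- pin_buttons (a point): Middle of the pin's head, 28 mm above its origin, axes as the pin: halfway between two opposed steel buttons, 14 mm wide and 18 mm tall, that stand out of its +y and -y faces (27 mm over both; 21 mm fully pressed). About 6 N from both sides presses them fully and draws the balls in; a squeeze of 15 to 40 N also carries the pin well.
- pin_ball_a (a joint): Retraction of the pin's two locking balls in m: 0 fully out (locked), 0.0027 drawn in. They sit 29.5 mm below the pin's origin and stick out along its x axis, 17 mm over both, so that the pin enters the 13.5 mm holes only with its buttons pressed. With the shoulder seated they are just under the lower ear; 14 mm is then free under the balls.
- park: Fixed grey parking block 130 x 52 x 48 mm, origin at the centre of its underside, with two loose sockets of 22 mm diameter, 36 mm to either side of its centre along its x axis. The pin's shoulder rests on its top, at 48 mm; the pin stands free in the socket, with no lock.
- dowel: Plain steel dowel with round knob (22 mm), 30 mm above the block, in the other socket; to be left alone. Origin at its shoulder.
- jar: Closed sample jar 56 mm diameter, 75 mm tall, a bystander. Origin under its base.
- loupe: Steel loupe, a ring 32 mm diameter, 22 mm tall, a bystander. Origin under its base.
- brush: Brush 170 mm long lying on the table, a bystander.
- finds_tray: Open cardboard tray 130 x 100 x 35 mm with a sherd in it, a bystander.
- caliper: Digital caliper 200 mm long lying on the table, a bystander.
Mind the look-alikes: they are no part of the job. Several things have the shape of the park; the one meant has the colours described above. Leave any blue look-alike of the pin alone.

How it is judged:
On the way, in this order (a step that is already met when the one before it is completed fails the run):
1. the carriage is fully home while the pin is still in the block (value of joint carriage above 0.0775 m and distance of pin from where it was at the start of the episode below 0.04 m), for 0.2 s.
2. the pin is down through fork and tongue with its shoulder on the fork (z of pin in the frame of stage below 0.058 m and horizontal distance between pin and fork_mark below 0.016 m and angle between the z axis of pin and the z axis of stage, either way round below 0.1 rad), for 0.2 s.
At the end, for the whole second after the job is handed in: The carriage is home (within 3.5 mm of the stop), the pin stands upright (within 0.1 rad) through fork and tongue with its shoulder on the fork (within 2 mm) and at rest, its balls are out (within 0.6 mm) under the lower ear, and the dowel still stands in the parking block (all of step 2 and value of joint carriage above 0.0765 m and z of pin in the frame of stage above 0.0545 m and value of joint pin_ball_a below 0.0006 m and linear speed of pin below 0.02 m/s and contact force between dowel and park above 0.2 N); the robot touches nothing.
It fails at once if the carriage with the sherd is slammed (faster than 0.3 m/s) (velocity of joint carriage above 0.3 m/s).
It fails at once if the pin is forced: more than 50 N between pin and stage, fork or carriage (contact force between pin and stage above 50 N).
It fails at once if a bystander is moved by more than 30 mm (distance of any of jar, loupe, brush, finds_tray, caliper, dowel from where it was at the start of the episode above 0.03 m).
It also fails if it takes over 70 s, if anything falls off the work surface, if the arm or the gripper's body presses on something with over 40 N, if the wrist force passes 120 N, or if a joint passes its speed limit or range.

## Working session

There is one attempt and no reset: what is moved stays moved. The work goes in short steps, Python scripts to look and compute and a tool call to move; the robot and the scene stay as the last step left them, time stands still between calls to the robot, and variables do not carry over. Pictures are saved under pics/ and viewed, at most 10 in all, crops included, and the job is handed in when it is done.

Besides the shell and the picture viewer there is one more tool, called after "Emit:" by a JSON object that holds its "fn" and its "kwargs", one argument or row to a line. play_rows: Moves the arm, as the interface text tells. Its arguments: {"type":"object","properties":{"rows":{"type":"array"},"newtons":{"type":"number"}},"required":["rows"]}

```bash
mkdir -p pics; cat > h.py <<'E'
import numpy as np, cv2
from scipy.spatial.transform import Rotation as R
from plant import robot
def T(s=None):
    s=s or robot.read_state(); M=np.eye(4); M[:3,:3]=R.from_euler('xyz',s['tool_rot']).as_matrix(); M[:3,3]=s['ee_pos']; return M
def snap(n,f):
    M=T(); im=robot.snapshot(n); cv2.imwrite('pics/'+f+'.png',im); np.save('pics/'+f+'.npy',M); return im
def cam(n,f=None):
    p=robot.camera_params(n); W=p.get('world_from_camera')
    if W is None: W=np.load('pics/'+f+'.npy')@np.array(p['tool_from_camera'])
    return np.array(p['K']),np.array(W)
def ray(n,uv,z,f=None):
    K,W=cam(n,f); d=W[:3,:3]@np.linalg.inv(K)@np.array([*uv,1.]); o=W[:3,3]; return o+d*(z-o[2])/d[2]
def proj(n,p,f=None):
    K,W=cam(n,f); c=np.linalg.inv(W)@np.array([*p,1.]); q=K@c[:3]; return q[:2]/q[2]
E
python3 - <<'E'
from h import *
snap('top','top0'); snap('scene','scene0')
s=robot.read_state(); print(s, robot.grip_depth)
for n in('top','scene','wrist'): print(robot.camera_params(n))
E
```

```text
{'clock': 0.1, 'joint_positions': array([-1.15579794e+00,  1.16417889e-01,  1.44222230e+00, -2.72001105e-05,
        1.58395490e+00, -3.78025977e-02]), 'qd': array([-6.46170275e-04, -5.12302357e-04, -3.02010016e-03, -1.13015668e-05,
       -2.82595404e-05,  4.42153755e-04]), 'effort': array([ 2.13481311e-03, -7.22889447e+01, -6.23865294e+01,  7.81356473e-02,
        2.27146765e-02, -9.54424218e-05]), 'ee_pos': array([ 0.29521287, -0.6068193 ,  0.21797776]), 'tool_rot': array([-3.14058990e+00, -1.07070222e-05,  4.52800635e-01]), 'contact_force': array([-0.4745263 ,  0.4165788 ,  0.37479143]), 'moment': array([ 0.02112026,  0.03922987, -0.02479332]), 'finger_force': 0.0, 'opening': 0.09286952063612035} 0.0188
{'K': array([[623.2953454 ,   0.        , 314.95495489],
       [  0.        , 623.2953454 , 237.15185179],
       [  0.        ,   0.        ,   1.        ]]), 'world_from_camera': array([[-2.05934274e-02, -9.83211329e-01,  1.81304700e-01,
         2.65027848e-01],
       [-9.99706007e-01,  2.25717993e-02,  8.85512498e-03,
        -5.64637954e-04],
       [-1.27988325e-02, -1.810
[... 391 characters left out ...]
[ 0.68556439,  0.45452477, -0.56869034,  0.66768329],
       [-0.00166244, -0.78017574, -0.62555819,  0.83020612],
       [ 0.        ,  0.        ,  0.        ,  1.        ]])}
{'K': array([[426.37274444,   0.        , 320.33598814],
       [  0.        , 426.37274444, 241.21328453],
       [  0.        ,   0.        ,   1.        ]]), 'tool_from_camera': array([[-8.36727312e-04, -9.63635082e-01, -2.67220375e-01,
         7.38478648e-02],
       [ 9.99998004e-01, -3.21497540e-04, -1.97185314e-03,
        -1.17360043e-03],
       [ 1.81423617e-03, -2.67221491e-01,  9.63633428e-01,
        -1.65507555e-01],
       [ 0.00000000e+00,  0.00000000e+00,  0.00000000e+00,
         1.00000000e+00]])}
```

View pics/top0.png

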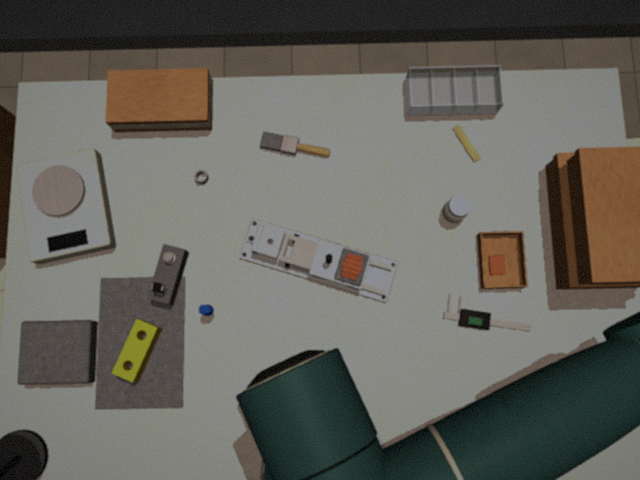

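View pics/scene0.png

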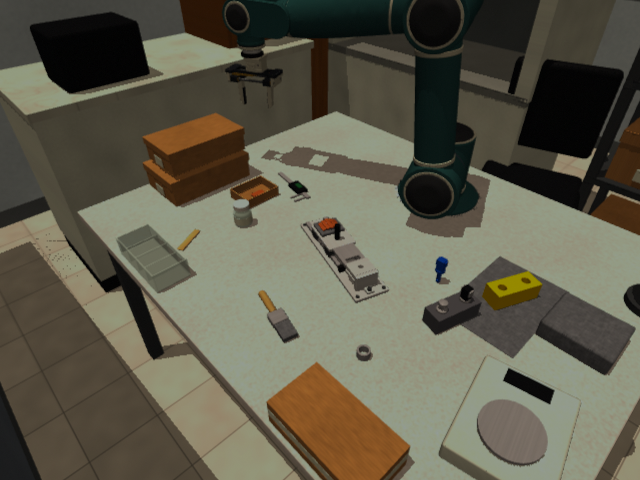

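The top view shows the stage's fork end at about (268,240), the post at (328,258), the pin's black head at (159,288) and the dowel at (170,257). The blue look-alike is at (206,310). I'll enlarge those parts.

```bash
python3 - <<'E'
from h import *
im=cv2.imread('pics/top0.png')
a=cv2.resize(im[210:310,235:405],None,fx=4.7,fy=4.7,interpolation=cv2.INTER_CUBIC)[:, :800]
cv2.imwrite('pics/c1.png',cv2.convertScaleAbs(a,alpha=1.3))
E
```

```text
(no output)
```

View pics/c1.png

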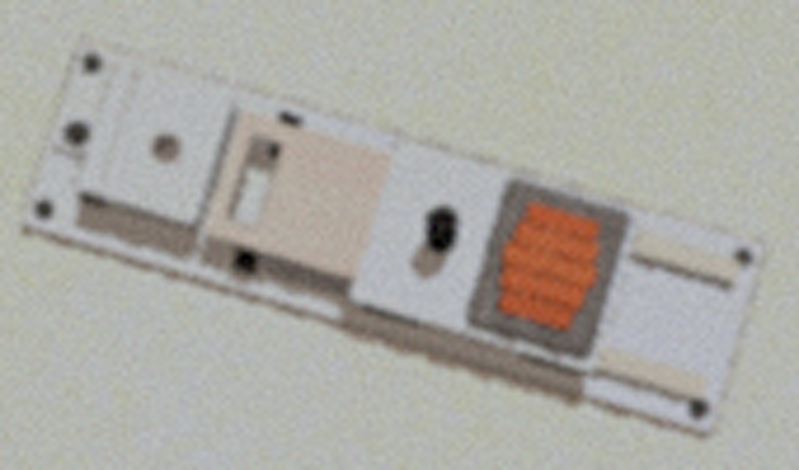

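The crop shows the ear with its hole at crop (166,148), plate bolts at (92,62), (43,208), (743,256) and (698,408), and the post top near (442,218). Next I convert these to world positions.

```bash
python3 - <<'E'
from h import *
P=lambda u,v:(235+(u+.5)/4.7-.5,210+(v+.5)/4.7-.5)
f=lambda u,v,z:ray('top',P(u,v),z).round(4)
B=[f(*q,.01) for q in((92,62),(43,208),(743,256),(698,408))]; print(B)
d=(B[0]+B[1]-B[2]-B[3]); print('yaw',np.degrees(np.arctan2(d[1],d[0])),[np.degrees(np.arctan2(*(B[i]-B[j])[1::-1])) for i,j in((0,2),(1,3))],np.linalg.norm(d)/2)
h=f(166,148,.056); p=f(442,217,.097); print('hole',h,'post',p)
C=[f(*q,.01) for q in((85,38),(25,230),(763,240),(712,434))]; print('corners',C,np.linalg.norm(C[0]-C[1]),np.linalg.norm(C[0]-C[2]),np.mean(C,0))
x=d/np.linalg.norm(d);y=np.array([-x[1],x[0],0])
print('post->hole in stage',(h-p)@x,(h-p)@y,'hole vs centre line',(h-np.mean(B,0))@x,(h-np.mean(B,0))@y, (p-np.mean(B,0))@y)
pin=ray('top',(159,287),.088+0); dw=ray('top',(170,256.5),.078); print('pin',pin,'dowel',dw,np.linalg.norm(pin-dw))
print('tool yaw now',np.degrees(robot.read_state()['tool_rot'][2]))
E
```

```text
[array([0.5693, 0.1558, 0.01  ]), array([0.4953, 0.1805, 0.01  ]), array([ 0.4633, -0.1677,  0.01  ]), array([ 0.3884, -0.1423,  0.01  ])]
yaw 71.76741483245813 [np.float64(71.85778136323984), np.float64(71.67694644724449)] 0.3402315755481845
hole [0.5161 0.1149 0.056 ] post [ 0.473  -0.0176  0.097 ]
corners [array([0.5818, 0.1593, 0.01  ]), array([0.4844, 0.1895, 0.01  ]), array([ 0.4711, -0.178 ,  0.01  ]), array([ 0.3755, -0.1487,  0.01  ])] 0.10197450661807586 0.3550010985898494 [0.4782   0.005525 0.01    ]
post->hole in stage 0.13933265871522946 0.0005198224171728574 hole vs centre line 0.11447066586118279 -0.0012739337884840472 -0.0017937562056569054
pin [0.4131998  0.35782026 0.088     ] dowel [0.48226519 0.33742517 0.078     ] 0.0727048069963511
tool yaw now 25.943565372962695
```

The stage's yaw is 71.8°, and the post is 139 mm from the hole, so about 44 mm of travel remains. The pin and dowel come out 72.7 mm apart, which fits the expected 72. I'll move the closed fingers to a point above and behind the post.

Emit:
{"fn": "play_rows", "kwargs": {
  "rows": [
    [0, 398, -432, 0, -45.8],
    [0, 398, -432, 0, -45.8],
    [0, 398, -432, 0, -45.8],
    [0, 398, -432, 0, -45.8],
    [0, 398, -432, 0, -45.8],
    [0, 398, -432, 0, -45.8],
    [0, 398, -432, 0, -45.8],
    [0, 398, -432, 0, -45.8],
    [0, 398, -432, 0, -45.8],
    [0, 398, -432, 0, -45.8],
    [0, 398, -432, 0, -45.8],
    [0, 398, -432, 0, -45.8]
  ],
  "newtons": 20
}}

```text
clock: 1.1
ee_pos: [0.439, -0.1261, 0.2187]
tool_rot: [3.141, 0.0, 1.252]
contact_force: [1.4, -0.2, 0.1]
opening: 0.0173
finger_force: 0.0
```

Emit:
{"fn": "play_rows", "kwargs": {
  "rows": [
    [0, 40, -1, 0, 0],
    [0, 75, -2, 0, 0],
    [0, 86, -2, 0, 0],
    [0, 86, -2, 0, 0]
  ]
}}

```text
clock: 1.43
ee_pos: [0.4644, -0.0437, 0.2184]
tool_rot: [-3.141, -0.0, 1.256]
contact_force: [-0.1, 0.4, -0.6]
opening: 0.0007
finger_force: 0.0
```

```bash
python3 - <<'E'
from h import *
snap('wrist','w1'); print(robot.read_state()['ee_pos'],robot.read_state()['tool_rot'])
print('predicted post',proj('wrist',(.473,-.0176,.097),'w1'),'tcp',proj('wrist',robot.read_state()['ee_pos'],'w1'))
E
```

```text
[ 0.46411608 -0.04516357  0.21837559] [-3.14105397e+00  2.97114565e-04  1.25458231e+00]
predicted post [322.60098245 195.99981184] tcp [323.64223902 311.15948577]
```

View pics/w1.png

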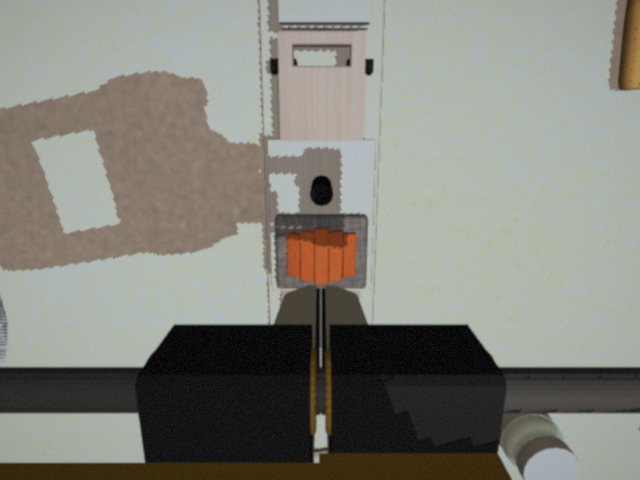

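The post top is at about (321,193), against a predicted (322.6,196), and the stage is aligned with the tool. The sherd sits right behind the post, so I descend to z≈0.082, above its 70 mm limit, and then push.

Emit:
{"fn": "play_rows", "kwargs": {
  "rows": [
    [0, 0, 0, 35, 0],
    [0, 0, 0, 70, 0],
    [0, 0, 0, 100, 0],
    [0, 0, 0, 120, 0],
    [0, 0, 0, 130, 0],
    [0, 0, 0, 136, 0],
    [0, 0, 0, 136, 0]
  ]
}}

```text
clock: 2.07
ee_pos: [0.4639, -0.0466, 0.0823]
tool_rot: [-3.141, 0.0, 1.251]
contact_force: [0.3, -0.6, 0.2]
opening: 0.0006
finger_force: 0.0
```

Emit:
{"fn": "play_rows", "kwargs": {
  "rows": [
    [0, 4, 0, 0, 0],
    [0, 8, 0, 0, 0],
    [0, 12, 0, 0, 0],
    [0, 16, 0, 0, 0],
    [0, 20, 0, 0, 0],
    [0, 25, 0, 0, 0],
    [0, 30, 0, 0, 0],
    [0, 35, 0, 0, 0],
    [0, 40, 0, 0, 0],
    [0, 44, 0, 0, 0],
    [0, 48, 0, 0, 0],
    [0, 48, 0, 0, 0]
  ]
}}

```text
clock: 3.07
ee_pos: [0.4792, 0.0006, 0.0825]
tool_rot: [-3.141, -0.0, 1.253]
contact_force: [0.5, 1.1, 0.4]
opening: 0.0004
finger_force: 0.0
```

Emit:
{"fn": "play_rows", "kwargs": {
  "rows": [
    [0, 2, 0, 0, 0],
    [0, 4, 0, 0, 0],
    [0, 6, 0, 0, 0],
    [0, 7, 0, 0, 0],
    [0, 8, 0, 0, 0],
    [0, 9, 0, 0, 0],
    [0, 9, 0, 0, 0]
  ]
}}

```text
clock: 3.65
ee_pos: [0.4819, 0.0085, 0.0825]
tool_rot: [-3.141, -0.0, 1.252]
contact_force: [-1.4, -2.7, -1.7]
opening: 0.0002
finger_force: 0.9
```

Emit:
{"fn": "play_rows", "kwargs": {
  "rows": [
    [0, 1, 0, 0, 0],
    [0, 2, 0, 0, 0],
    [0, 3, 0, 0, 0],
    [0, 3, 0, 0, 0]
  ]
}}

```text
clock: 3.98
ee_pos: [0.4822, 0.0095, 0.0824]
tool_rot: [-3.141, 0.004, 1.252]
contact_force: [-9.7, -18.1, 1.5]
opening: 0.0003
finger_force: 9.8
```

Over 20 N with hardly any motion means the carriage is against its stop. I back off, rise, and look at the hole from close by.

Emit:
{"fn": "play_rows", "kwargs": {
  "rows": [
    [0, -3, 0, 0, 0],
    [0, -6, 0, 0, 0],
    [0, -6, 0, -30, 0],
    [0, -6, 0, -60, 0],
    [0, 15, 0, -85, 0],
    [0, 40, 0, -100, 0],
    [0, 65, 0, -100, 0],
    [0, 75, 0, -100, 0],
    [0, 75, 0, -100, 0],
    [0, 75, 0, -100, 0]
  ]
}}

```text
clock: 4.82
ee_pos: [0.5061, 0.0824, 0.182]
tool_rot: [-3.141, 0.0, 1.253]
contact_force: [0.2, -0.3, -0.9]
opening: 0.0005
finger_force: 0.0
```

```bash
python3 - <<'E'
from h import *
im=snap('wrist','w2'); print(robot.read_state()['ee_pos'],robot.read_state()['tool_rot'])
h=proj('wrist',(.5161,.1149,.056),'w2');print('pred hole',h,'post home',proj('wrist',(.4863,.0247,.097),'w2'))
cv2.imwrite('pics/c2.png',cv2.resize(im[60:330,220:440],None,fx=2.2,fy=2.2,interpolation=cv2.INTER_CUBIC))
E
```

```text
[0.50603694 0.08188936 0.18201132] [-3.14072332e+00  4.92740185e-04  1.25250033e+00]
pred hole [321.60300942 185.23303221] post home [321.39143153 339.78676722]
```

View pics/c2.png

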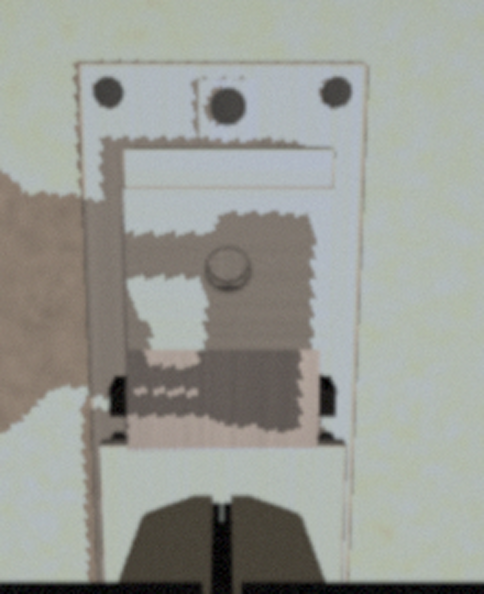

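The hole rim is centred at crop (228,267), which is pixel (323.6,181.4), against a predicted (321.6,185.2). The tongue is inside the fork. Next stop is the pin.

```bash
python3 - <<'E'
from h import *
h=ray('wrist',(323.4,181.2),.056,'w2'); print('hole',h)
M=np.load('pics/w2.npy')
# ear width check & hover shift to pin, TCP 45mm behind along +tool x; desired yaw keep for now
print('ear w',ray('wrist',(220+122/2.2,140),.056,'w2')-ray('wrist',(220+334/2.2,140),.056,'w2'))
for t in((.4132,.3578),):
    d=M[:3,:3].T@np.array([t[0]-M[0,3],t[1]-M[1,3],0]); print('shift mm',d*1000)
print(np.degrees(robot.read_state()['joint_positions']))
E
```

```text
hole [0.51812581 0.11713493 0.056     ]
ear w [-0.06091237  0.02006702  0.        ]
shift mm [ 2.32668705e+02 -1.74258212e+02  6.32795974e-02]
[ 6.34379652e+00 -1.32247596e+01  1.05015176e+02 -4.95628605e-03
  8.82666225e+01  2.45809783e+01]
```

Emit:
{"fn": "play_rows", "kwargs": {
  "rows": [
    [0, 30, -28, -20, 0],
    [0, 60, -56, -20, 0],
    [0, 90, -84, -20, 0],
    [0, 120, -112, -20, 0],
    [0, 150, -140, -20, 0],
    [0, 175, -163, -20, 0],
    [0, 187, -174, -20, 0],
    [0, 187, -174, -20, 0],
    [0, 187, -174, -20, 0]
  ]
}}

```text
clock: 5.62
ee_pos: [0.3996, 0.3141, 0.2023]
tool_rot: [-3.141, 0.001, 1.253]
contact_force: [0.3, -0.2, -0.3]
opening: 0.0003
finger_force: 0.0
```

```bash
python3 - <<'E'
from h import *
im=snap('wrist','w3'); print(robot.read_state()['ee_pos'],robot.read_state()['tool_rot'])
h=proj('wrist',(.4132,.3578,.088),'w3');print('pred pin',h,'dowel',proj('wrist',(.4823,.3374,.078),'w3'))
u,v=h.astype(int); u0,v0=max(u-120,0),max(v-120,0); print(u0,v0)
cv2.imwrite('pics/c3.png',cv2.convertScaleAbs(cv2.resize(im[v0:v0+240,u0:u0+300],None,fx=2.5,fy=2.5,interpolation=cv2.INTER_CUBIC),alpha=1.5))
E
```

```text
[0.39999477 0.31354271 0.20239013] [-3.14157728e+00  5.12235205e-04  1.25188132e+00]
pred pin [321.37521797 169.67987839] dowel [428.62417766 164.73565097]
201 49
```

View pics/c3.png

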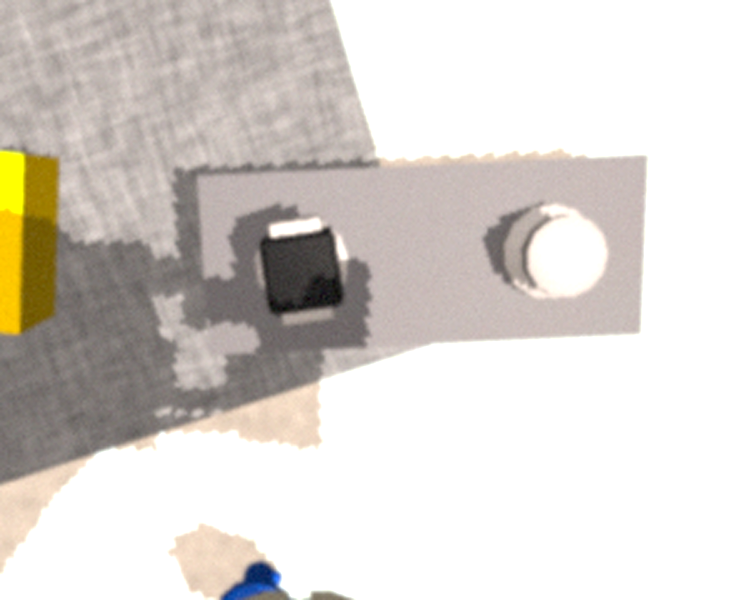

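The pin's head top has corners (262,237), (338,228), (343,303) and (268,313) in the crop. Its buttons lie on the upper and lower faces, roughly along tool x, and the dowel is to the right.

```bash
python3 - <<'E'
from h import *
P=lambda u,v:(201+(u+.5)/2.5-.5,49+(v+.5)/2.5-.5)
f=lambda u,v,z:ray('wrist',P(u,v),z,'w3')
C=[f(*q,.088) for q in((262,237),(338,228),(343,303),(268,313))]
print('sizes',[np.linalg.norm(C[i]-C[i-1]) for i in range(4)]); c=np.mean(C,0); print('pin',c)
b=(C[0]+C[1]-C[2]-C[3]); e=C[0]+C[3]-C[1]-C[2]
ab=np.degrees(np.arctan2(b[1],b[0])); ae=np.degrees(np.arctan2(e[1],e[0]))-90; print('button axis',ab,ae)
print('dowel',f(567,256,.078))
s=robot.read_state(); M=T(s); cy=np.degrees(s['tool_rot'][2]); a=(ab+ae)/2
for psi in(a+90,a-90): print('psi',psi,'turn',(cy-psi+180)%360-180,'j6',90+np.degrees(np.arctan2(c[1],c[0]))-psi)
print('shift',M[:3,:3].T@(c-M[:3,3])*1000)
E
```

```text
sizes [np.float64(0.019396807415867075), np.float64(0.019568273639724007), np.float64(0.019059162486026324), np.float64(0.019709687387977005)]
pin [0.4160032 0.365459  0.088    ]
button axis 76.03147180989137 78.82129602880559
dowel [0.48382381 0.34634704 0.078     ]
psi 167.4263839193485 turn -95.6988676928039 j6 -36.12706373230861
psi -12.573616080651519 turn 84.3011323071961 j6 143.8729362676914
shift [ 54.37628675  -1.07466008 114.36230747]
```

Emit:
{"fn": "play_rows", "kwargs": {
  "rows": [
    [60, 10, 0, 0, -7],
    [60, 20, 0, 0, -14],
    [60, 30, 0, 0, -21],
    [60, 40, -1, 0, -28],
    [60, 54, -1, 0, -35],
    [60, 54, -1, 0, -42],
    [60, 54, -1, 0, -49],
    [60, 54, -1, 0, -56],
    [60, 54, -1, 0, -63],
    [60, 54, -1, 0, -70],
    [60, 54, -1, 0, -77],
    [60, 54, -1, 0, -84]
  ]
}}

```text
clock: 6.67
ee_pos: [0.4167, 0.3644, 0.2026]
tool_rot: [-3.141, 0.0, 2.722]
contact_force: [-0.2, -0.7, 0.6]
opening: 0.0598
finger_force: 0.0
```

Emit:
{"fn": "play_rows", "kwargs": {
  "rows": [
    [60, 0, 0, 0, -6],
    [60, 0, 0, 0, -11.7],
    [60, 0, 0, 0, -11.7],
    [60, 0, 0, 0, -11.7]
  ]
}}

```text
clock: 7.0
ee_pos: [0.4164, 0.3649, 0.2026]
tool_rot: [-3.141, 0.0, 2.918]
contact_force: [0.4, -0.6, -0.7]
opening: 0.0599
finger_force: 0.0
```

```bash
python3 - <<'E'
from h import *
im=snap('wrist','w4'); s=robot.read_state(); print(s['ee_pos'],np.degrees(s['tool_rot']))
h=proj('wrist',(.4160,.3655,.088),'w4');print('pred pin',h)
u,v=h.astype(int); u0,v0=max(u-120,0),max(v-110,0); print(u0,v0)
cv2.imwrite('pics/c4.png',cv2.convertScaleAbs(cv2.resize(im[v0:v0+240,u0:u0+240],None,fx=2.5,fy=2.5,interpolation=cv2.INTER_CUBIC),alpha=1.5))
E
```

```text
[0.4163217  0.36515159 0.20264119] [-1.79998625e+02  5.02148302e-03  1.67152608e+02]
pred pin [319.50567907 237.19066151]
199 127
```

View pics/c4.png

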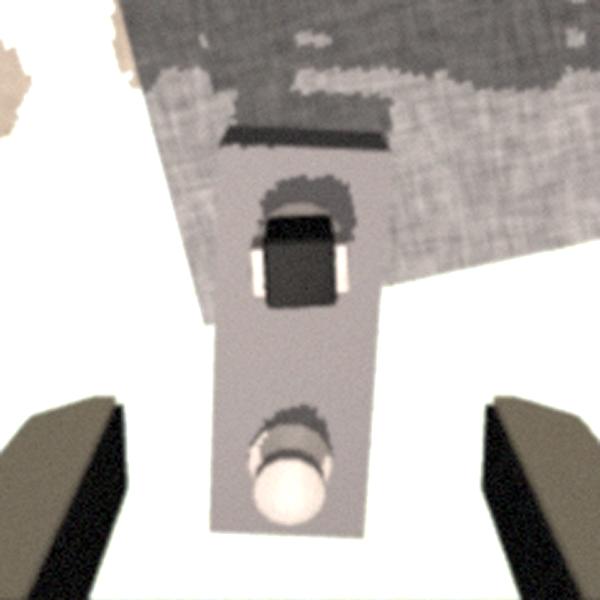

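The head's top is centred at crop (300,274), which is pixel (319,236.4), within 0.4 px of the prediction. The buttons face both fingers. I descend and squeeze.

Emit:
{"fn": "play_rows", "kwargs": {
  "rows": [
    [60, 0, 0, 35, 0],
    [60, 0, 0, 70, 0],
    [60, 0, 0, 100, 0],
    [60, 0, 0, 120, 0],
    [60, 0, 0, 133, 0],
    [60, 0, 0, 140, 0],
    [60, 0, 0, 144.5, 0],
    [60, 0, 0, 144.5, 0],
    [60, 0, 0, 144.5, 0]
  ],
  "newtons": 25
}}

```text
clock: 7.8
ee_pos: [0.4162, 0.3664, 0.0593]
tool_rot: [3.14, 0.001, 2.922]
contact_force: [0.2, -1.0, 0.6]
opening: 0.0602
finger_force: 0.0
```

Emit:
{"fn": "play_rows", "kwargs": {
  "rows": [
    [10, 0, 0, 0, 0],
    [10, 0, 0, 0, 0],
    [10, 0, 0, 0, 0],
    [10, 0, 0, 0, 0],
    [10, 0, 0, 0, 0],
    [10, 0, 0, 0, 0],
    [10, 0, 0, 0, 0],
    [10, 0, 0, 0, 0]
  ],
  "newtons": 25
}}

```text
clock: 8.47
ee_pos: [0.4157, 0.3661, 0.0582]
tool_rot: [-3.142, 0.0, 2.922]
contact_force: [-0.7, -1.4, 1.9]
opening: 0.0204
finger_force: 25.0
```

The opening of 20.4 mm under 25 N means the buttons are fully pressed. I lift and carry the pin over to the fork.

Emit:
{"fn": "play_rows", "kwargs": {
  "rows": [
    [10, 0, 0, -8, 0],
    [10, 0, 0, -25, 0],
    [10, 0, 0, -50, 0],
    [10, 0, 0, -75, 0],
    [10, 0, 0, -95, 0],
    [10, 0, 0, -105, 0],
    [10, 0, 0, -105, 0]
  ]
}}

```text
clock: 9.05
ee_pos: [0.4163, 0.3666, 0.1657]
tool_rot: [3.139, 0.002, 2.923]
contact_force: [0.6, 0.3, -1.3]
opening: 0.0206
finger_force: 25.0
```

Emit:
{"fn": "play_rows", "kwargs": {
  "rows": [
    [10, -8, -11, 0, 0],
    [10, -22, -32, 0, 0],
    [10, -40, -57, 0, 0],
    [10, -58, -83, 0, 0],
    [10, -76, -109, 0, 0],
    [10, -94, -135, 0, 0],
    [10, -112, -160, 0, 0],
    [10, -130, -186, 0, 0],
    [10, -144, -206, 0, 0],
    [10, -152, -218, 0, 0],
    [10, -154, -221, 0, 0],
    [10, -154, -221, 0, 0]
  ]
}}

```text
clock: 10.05
ee_pos: [0.5177, 0.1157, 0.1617]
tool_rot: [-3.141, -0.002, 2.921]
contact_force: [-0.4, -0.3, -1.7]
opening: 0.0206
finger_force: 25.0
```

```bash
python3 - <<'E'
from h import *
im=snap('wrist','w5'); s=robot.read_state(); print(s['ee_pos'],np.degrees(s['tool_rot']),s['opening'],s['finger_force'],s['contact_force'])
h=proj('wrist',(.5181,.1171,.056),'w5');print('pred hole',h)
t=s['ee_pos'];o=t[2]+.0188-.028; print('shank tip z',o-.04,'proj',proj('wrist',(t[0],t[1],o-.04),'w5'))
u,v=h.astype(int); u0,v0=max(u-130,0),max(v-110,0); print(u0,v0)
cv2.imwrite('pics/c5.png',cv2.convertScaleAbs(cv2.resize(im[v0:v0+240,u0:u0+260],None,fx=2.5,fy=2.5,interpolation=cv2.INTER_CUBIC),alpha=1.3))
E
```

```text
[0.51752963 0.11659059 0.16197174] [-1.79971386e+02 -9.32534426e-02  1.67394651e+02] 0.020569766971797108 24.98939037322998 [ 0.05987466  0.58934789 -1.03384815]
pred hole [321.03711343 241.88073802]
shank tip z 0.1127717367861796 proj [320.0634338  269.38394286]
191 131
```

View pics/c5.png

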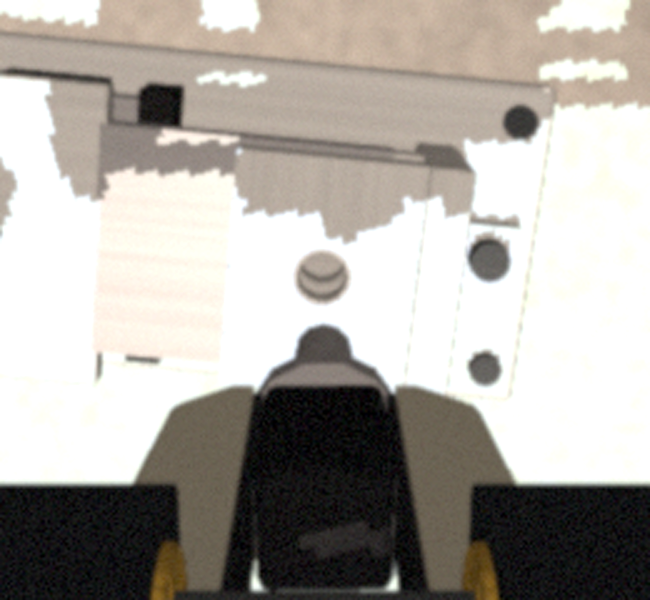

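The hole is at crop (322,276), pixel (319.7,241.2). The shank tip is at crop (323,350), pixel (320.2,271), close to the projected (320.1,269.4), so the pin hangs straight and centred.

```bash
python3 - <<'E'
from h import *
M=np.load('pics/w5.npy')
h=ray('wrist',(319.6,241.1),.056,'w5'); t=ray('wrist',(320.0,270.6),.114,'w5')
print('hole',h,'tip',t,'tcp',M[:3,3]); d=h-t; print('tip->hole in tool mm',M[:3,:3].T@d*1000, 'tcp->hole',M[:3,:3].T@(h-M[:3,3])*1000)
E
```

```text
hole [0.5173704  0.11629252 0.056     ] tip [0.51777053 0.11650231 0.114     ] tcp [0.51769772 0.11569379 0.16168879]
tip->hole in tool mm [ 0.23833464 -0.24589171 58.00074868] tcp->hole [  0.25722368   0.59714144 105.6889929 ]
```

The pin is aligned to about 0.3 mm. I go down to just above the ear, then feel on slowly.

Emit:
{"fn": "play_rows", "kwargs": {
  "rows": [
    [10, 0, 0, 12, 0],
    [10, 0, 0, 28, 0],
    [10, 0, 0, 42, 0],
    [10, 0, 0, 50, 0],
    [10, 0, 0, 53, 0],
    [10, 0, 0, 53, 0]
  ]
}}

```text
clock: 10.6
ee_pos: [0.5175, 0.1172, 0.1092]
tool_rot: [-3.141, -0.001, 2.923]
contact_force: [-0.3, -0.2, -1.4]
opening: 0.0205
finger_force: 25.0
```

Emit:
{"fn": "play_rows", "kwargs": {
  "rows": [
    [10, 0, 0, 1, 0],
    [10, 0, 0, 2, 0],
    [10, 0, 0, 3, 0],
    [10, 0, 0, 4, 0],
    [10, 0, 0, 5, 0],
    [10, 0, 0, 6, 0],
    [10, 0, 0, 6, 0]
  ]
}}

```text
clock: 11.18
ee_pos: [0.518, 0.1168, 0.1041]
tool_rot: [-3.141, 0.0, 2.922]
contact_force: [0.1, -0.5, 0.0]
opening: 0.0207
finger_force: 25.0
```

Emit:
{"fn": "play_rows", "kwargs": {
  "rows": [
    [10, 0, 0, 1, 0],
    [10, 0, 0, 2, 0],
    [10, 0, 0, 3, 0],
    [10, 0, 0, 4, 0],
    [10, 0, 0, 4, 0]
  ]
}}

```text
clock: 11.6
ee_pos: [0.5178, 0.1167, 0.0999]
tool_rot: [-3.141, -0.0, 2.922]
contact_force: [-1.1, -4.7, -0.1]
opening: 0.0207
finger_force: 25.0
```

The pin is 6 mm into the hole, with a light side force of −4.7 N along y. I ease 0.5 mm that way and go on.

Emit:
{"fn": "play_rows", "kwargs": {
  "rows": [
    [10, 0, -0.5, 0, 0],
    [10, 0, -0.5, 1.5, 0],
    [10, 0, -0.5, 3, 0],
    [10, 0, -0.5, 4.5, 0],
    [10, 0, -0.5, 6, 0],
    [10, 0, -0.5, 7, 0],
    [10, 0, -0.5, 7, 0]
  ]
}}

```text
clock: 12.18
ee_pos: [0.5178, 0.1164, 0.0928]
tool_rot: [-3.141, -0.0, 2.922]
contact_force: [0.1, -2.9, -2.3]
opening: 0.0204
finger_force: 25.0
```

Emit:
{"fn": "play_rows", "kwargs": {
  "rows": [
    [10, 0, -0.3, 1, 0],
    [10, 0, -0.3, 2.5, 0],
    [10, 0, -0.3, 4, 0],
    [10, 0, -0.3, 5, 0],
    [10, 0, -0.3, 6, 0],
    [10, 0, -0.3, 7, 0],
    [10, 0, -0.3, 8, 0],
    [10, 0, -0.3, 8, 0]
  ]
}}

```text
clock: 12.85
ee_pos: [0.5177, 0.1161, 0.0849]
tool_rot: [-3.142, -0.0, 2.922]
contact_force: [0.2, -2.0, -1.6]
opening: 0.0205
finger_force: 25.0
```

Emit:
{"fn": "play_rows", "kwargs": {
  "rows": [
    [10, 0, -0.2, 1.5, 0],
    [10, 0, -0.2, 3, 0],
    [10, 0, -0.2, 4.5, 0],
    [10, 0, -0.2, 6, 0],
    [10, 0, -0.2, 7.5, 0],
    [10, 0, -0.2, 9, 0],
    [10, 0, -0.2, 10.5, 0],
    [10, 0, -0.2, 12, 0],
    [10, 0, -0.2, 13, 0],
    [10, 0, -0.2, 14, 0],
    [10, 0, -0.2, 14, 0]
  ]
}}

```text
clock: 13.77
ee_pos: [0.5177, 0.1159, 0.0709]
tool_rot: [-3.142, -0.0, 2.922]
contact_force: [-0.9, 0.4, -1.4]
opening: 0.0205
finger_force: 25.0
```

Emit:
{"fn": "play_rows", "kwargs": {
  "rows": [
    [10, 0, 0, 1, 0],
    [10, 0, 0, 2, 0],
    [10, 0, 0, 3, 0],
    [10, 0, 0, 3.6, 0],
    [10, 0, 0, 4.2, 0],
    [10, 0, 0, 4.2, 0]
  ]
}}

```text
clock: 14.27
ee_pos: [0.5177, 0.1159, 0.0668]
tool_rot: [-3.142, -0.0, 2.922]
contact_force: [0.4, -1.4, -0.9]
opening: 0.0205
finger_force: 25.0
```

Emit:
{"fn": "play_rows", "kwargs": {
  "rows": [
    [10, 0, 0, 0.5, 0],
    [10, 0, 0, 1.0, 0],
    [10, 0, 0, 1.5, 0],
    [10, 0, 0, 1.5, 0]
  ]
}}

```text
clock: 14.6
ee_pos: [0.5179, 0.1159, 0.0662]
tool_rot: [3.142, 0.0, 2.922]
contact_force: [-5.5, -2.9, 8.4]
opening: 0.0206
finger_force: 25.0
```

The vertical force has risen to 8 N at the expected height of 0.0662, so the shoulder is on the fork. I hold briefly, open, and rise.

Emit:
{"fn": "play_rows", "kwargs": {
  "rows": [
    [10, 0, 0, 0, 0],
    [10, 0, 0, 0, 0],
    [10, 0, 0, 0, 0],
    [55, 0, 0, 0, 0],
    [55, 0, 0, 0, 0],
    [55, 0, 0, 0, 0],
    [55, 0, 0, 0, 0],
    [55, 0, 0, 0, 0]
  ]
}}

```text
clock: 15.27
ee_pos: [0.5178, 0.116, 0.0654]
tool_rot: [3.141, -0.0, 2.922]
contact_force: [-0.1, -0.7, -1.0]
opening: 0.0492
finger_force: 0.0
```

Emit:
{"fn": "play_rows", "kwargs": {
  "rows": [
    [55, 0, 0, -10, 0],
    [55, 0, 0, -30, 0],
    [55, 0, 0, -60, 0],
    [55, 0, 0, -90, 0],
    [55, 0, 0, -115, 0],
    [55, 0, 0, -120, 0],
    [55, 0, 0, -120, 0]
  ]
}}

```text
clock: 15.85
ee_pos: [0.5185, 0.1161, 0.188]
tool_rot: [3.14, 0.003, 2.922]
contact_force: [-0.4, 0.3, -0.7]
opening: 0.0547
finger_force: 0.0
```

```bash
python3 - <<'E'
from h import *
im=snap('wrist','w6'); s=robot.read_state(); print(s['ee_pos'],s['opening'],s['contact_force'])
h=proj('wrist',(.5177,.1160,.096),'w6');print('pred head top',h)
u,v=h.astype(int); u0,v0=max(u-150,0),max(v-120,0); print(u0,v0)
cv2.imwrite('pics/c6.png',cv2.convertScaleAbs(cv2.resize(im[v0:v0+240,u0:u0+300],None,fx=2.2,fy=2.2,interpolation=cv2.INTER_CUBIC),alpha=1.3))
E
```

```text
[0.51791956 0.11596606 0.18600325] 0.05507211843043375 [ 0.68292148  0.62732999 -0.57424267]
pred head top [318.08116819 245.63884621]
168 125
```

View pics/c6.png

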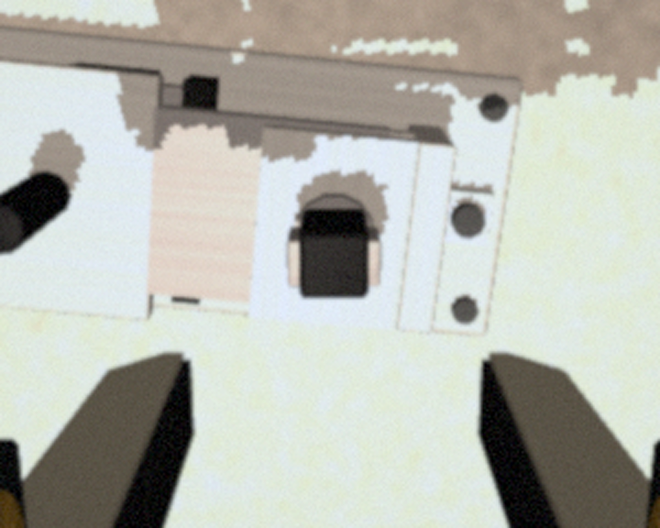

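The pin stands upright on the fork. Its head top is at crop (334,266), pixel (320,246), against (318,245.6) predicted for a seated pin, and both buttons are out again. I hand the job in.

```bash
python3 -c "
from plant import robot
print(robot.sign_off())"
```

```text
the job is handed in; nothing more can be done
None
```

I slid the carriage home, seated the pin through fork and tongue with its buttons released, and handed the job in at about 16 s; no verdict came back, and I did not see the balls under the ear directly.

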